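# Fit and hold the access panel of a gear housing

## Task

On the green gear housing, turn the brass quarter-turn fastener until its head lines up with the two white marks on the rim. Then pick up the aluminium access panel by its black grip, fit it squared up on the housing with its slot over the fastener head, and press it fully home so that the rubber seal is squashed flat. Finish while still holding the panel pressed down with the gripper - do not let go - and leave the other things on the bench where they are.

Things in the scene. Friction and masses are not known exactly. Their poses are not given: they have to be found in the camera images.
- housing: fixed green gear housing, 220 x 170 x 85 mm, open on top (140 x 92 mm). Origin: centre of its underside, on the bench; x along its long side, z up. The fastener's upright axis is at x = -50 mm, y = 0; two white marks on the flat rim beside it lie on a line along y. A black seal round the opening (166 x 118 mm outside, 10 mm wide) stands 5 mm above the rim, 90 mm above the bench
- seal (a joint): how far the rubber seal is squashed, m: 0 free, 0.005 flat, level with the rim. A spring of 2500 N/m: about 12.5 N in all, the panel's weight included, squashes it flat; then the panel meets the rigid rim
- fastener (a joint): angle of the fastener in the housing, rad, positive anticlockwise from above; 0 when the head's length points at the two white marks (along the housing's y), the only position in which the panel's slot passes over it. Starts at 0.7 to 1.4, turns from -0.5 to 1.7 against light friction (0.06 N m), stays where it is left
- fastener_head (a point): centre of the brass T-head of the fastener, 104 mm above the bench: a bar 36 mm long (this point's y axis), 12 mm thick (x), 18 mm high, dark groove along its top; underside 95 mm, top 113 mm above the bench; neck 10 mm in diameter below. Pinch it across its thickness, fingertips above the seal
- panel: loose aluminium access panel, 180 x 132 x 6 mm, about 0.4 kg (0.3 to 0.5), lying flat on the bench. Origin: centre of its underside; x along its long side, z up. Fitted, it lies centred on the housing, x axes pointing the same way; its underside is 90 mm above the bench on the free seal, 85 mm when pressed home
- panel_slot (a point): centre of the slot cut through the panel, at x = -50 mm, y = 0 of the panel, on its top face: 21 mm (x) by 45 mm (y), goes over the fastener head
- panel_grip (a point): centre of the top of the panel's black upright grip, 44 mm above the panel's underside, over its middle: the grip is solid, 50 mm long (panel's x), 14 mm wide (y), 38 mm high. Pinch it across its width
- nozzle_a: loose brass nozzle, 29 mm diameter, 42 mm tall, standing; origin at the centre of its underside; leave it alone
- nozzle_b: loose brass nozzle, 29 mm diameter, 42 mm tall, standing; origin at the centre of its underside; leave it alone
- nozzle_c: loose brass nozzle, 29 mm diameter, 42 mm tall, standing; origin at the centre of its underside; leave it alone
- oil_bottle: yellow oil bottle, 56 mm diameter, 150 mm tall, standing; origin at the centre of its underside; leave it alone
- screwdriver: screwdriver lying on the bench, origin in its middle at its underside, lying along its x axis; leave it alone
- wrench: steel wrench lying on the bench, origin in its middle at its underside, lying along its x axis; leave it alone
- bearing: steel bearing ring, 62 mm diameter, 16 mm high, lying flat; origin at the centre of its underside; leave it alone
Mind the look-alikes: they are no part of the job. There is more than one size of the panel; the one meant has the size given above.

How it is judged:
By the outcome, as a careful person would: the job done as asked, in the order asked, and still so for the second after the job is handed in, while the arm keeps its last pose, push and grip.
It also fails if it takes over 50 s, if anything falls off the work surface, if the arm or the gripper's body presses on something with over 40 N, if the wrist force passes 120 N, or if a joint passes its speed limit or range.

## Robot

A 6-joint arm with a two-finger parallel gripper is mounted at the origin on the work surface. World frame = base frame: x ahead of the robot, y to its left, z up, the work surface at z = 0. Lengths are in m, angles in rad, forces in N, time in s.
With the tool pointing down it reaches from about 0.275 to 0.825 m from the base axis. Payload 4.9 kg.
Tool frame: the origin (TCP) lies midway between the tips of the shut fingers; the grasp point (between the pads) lies 19 mm behind it (grip_point_offset is the distance from the TCP to the grasp point, in m); z points along the fingers, x is the direction in which the jaws open and shut, and the axes are right-handed (so a half turn about z gives the same grasp; the last joint's range is limited). The gripper opens to 85 mm and grips with 20 to 120 N. Pads are 22 mm wide; open, the fingers measure 114 mm over their backs; the gripper's body (76 mm by 85 mm) begins 54 mm behind the grasp point. The pads swing forward as they close: fully open they stand 13 mm farther back than shut.
Start: joints at [0.987, 0.326, -0.193, 1.052, 0, 1.437], TCP at [0.239, 0.495, 0.231] pointing down, gripper open.
Joint ranges: [-2.65, 2.65], [-0.97, 1.79], [-1.3, 1.35], [-1.93, 2.1], [-1.47, 1.37], [-3.14, 3.14]. Speed limits (rad/s): [2.57, 2.57, 3.14, 3.14, 3.14, 3.14].

## Interface

Orientations are given as a rotation vector (axis times angle).
In Python, from cell import * gives the robot as it stands. Calls block until the motion is done:
- movep(position, orientation): joint-space move of the TCP to a pose.
- move_l(position, velocity=0.15, rot=None, until_force=None): straight line of the TCP; rot=None keeps the orientation; velocity is the mean speed in m/s. With until_force (N) it stops when the force on the tool has changed by that much, and returns True; else False.
- set_joints(angles): joint-space move.
- let_go() and grab(newtons=None): open the fingers fully, or close them until they stop; newtons is the grip in N (None keeps the last).
- sleep(seconds).
- ik(position, orientation): joint angles nearest the present ones, or None.
- get_state(): the state.
- grab_frame(name): name is "side" or "top"; returns a dict with "img" (400x640x3 uint8, red, green, blue), "fx", "fy", "cx", "cy" (pixels), "cam_to_world" (4x4, takes a point from camera to world coordinates). Camera axes: x right, y down, z forward; pixel columns grow to the right and rows downward; lengths in m; the calibration is good to about 2 mm. A picture is of the moment at which its call begins. There is no depth.
A pose or a line that the arm cannot do raises MotionError and nothing moves.
- sign_off(): hands the job in, once; it reports no verdict.
Trained networks look in the newest picture that a camera, given by its name, has taken for a name from the list of things; names that differ only in an ending like _2 or _b are one class to them, and where a whole thing is asked for, a point or a joint stands for the part that bears it (a point fixed in the world has none). Each returns a list of dicts, best first, with "score" (0 to 1); they miss things now and then, are a little off and sometimes report something else, mostly with a low value. They report only what shows in the picture. A call takes as long as a camera call. They do not tell look-alikes from the thing itself.
- spot_in(camera, name): "centre" ([column, row] in pixels, amid what is visible of it).
- silhouettes(camera, name): "mask" (400x640 bool, what is visible of it) and "centre" ([column, row] in pixels, amid what is visible of it).
- tip_of(camera, name): "centre" ([column, row] in pixels: a listed point, or the origin of a listed thing).
The state is a dict: "clock": time; "q": joint angles; "joint_velocities": joint speeds; "tau": joint torques, N m; "position": TCP position; "eef_rot": TCP orientation; "contact_force": force on the tool from outside, world axes, zero at the start; "wrist_torque": the same for the moment, N m; "finger_gap": opening from 0.0 (shut) to 1.0 (fully open).
Only numpy, scipy, OpenCV 4.12 (cv2) and the standard library are available. Lean on these libraries where they do the work, as an engineer would, in place of code of your own. Each camera call takes 0.05 s, during which the arm holds its last target. There are 200 camera calls.

## Working session

There is one attempt and no reset: what is moved stays moved. The work goes in short steps, each a Python script; the robot and the scene stay as the last script left them, time stands still between calls to the robot, and variables do not carry over. Pictures are saved under pics/ and viewed, about 8 in all and at most 12, crops included, and the job is handed in when it is done.

```bash
ls; mkdir -p pics; python3 - <<'E'
from cell import *
import cv2,numpy as np
for c in ("top","side"):
    f=grab_frame(c); cv2.imwrite(f"pics/{c}0.png",f["img"][:,:,::-1])
    print(c,f["fx"],f["cx"],f["cy"],np.round(f["cam_to_world"],3).tolist())
    for n in ("housing","fastener_head","panel","panel_slot","panel_grip"):
        print(n,[(np.round(d["centre"],1).tolist(),round(d["score"],2)) for d in tip_of(c,n)])
print(get_state())
E
```

```text
pics
top 388.88072132555374 322.8861350223931 200.19124971187793 [[-0.016, -0.995, 0.1, 0.335], [-1.0, 0.016, -0.0, -0.009], [-0.002, -0.1, -0.995, 1.397], [0.0, 0.0, 0.0, 1.0]]
housing [([269.8, 178.1], 0.57)]
fastener_head [([266.3, 188.5], 0.55)]
panel [([376.0, 190.1], 0.98), ([403.9, 250.4], 0.93), ([237.4, 285.4], 0.88)]
panel_slot [([396.1, 246.4], 0.89), ([245.1, 305.2], 0.86), ([380.9, 202.0], 0.67), ([206.1, 212.0], 0.31)]
panel_grip [([226.9, 287.4], 0.76), ([408.8, 251.2], 0.72), ([379.2, 186.8], 0.71)]
side 477.16919183382635 313.6683093584066 197.0675266420806 [[0.76, -0.468, 0.451, -0.077], [-0.65, -0.538, 0.536, -0.678], [-0.008, -0.701, -0.713, 0.956], [0.0, 0.0, 0.0, 1.0]]
housing [([290.7, 165.3], 0.78), ([364.4, 263.9], 0.2)]
fastener_head [([275.3, 149.0], 0.43)]
panel [([154.1, 209.1], 0.88), ([333.2, 329.9], 0.7), ([375.7, 249.3], 0.57), ([365.0, 264.1], 0.57)]
panel_slot [([365.3, 261.2], 0.96), ([322.9, 318.5], 0.87)]
panel_grip [([380.2, 238.1], 0.8), ([334.9, 323.9], 0.7), ([151.9, 187.9], 0.62)]
{'clock': 0.6, 'q': array([ 9.86783631e-01,  3.26222497e-01, -1.92626120e-01,  1.05198504e+00,
        1.36458920e-06,  1.43658024e+00]), 'joint_velocities': array([-0.00032895, -0.00130343, -0.00038522,  0.00042861, -0.00066055,
       -0.00209083]), 'tau': array([-1.37886891e-03, -4.43093133e+01,  2.62644267e+01,  1.51691253e-03,
       -1.09800401e-04,  2.81851875e-06]), 'position': array([0.23913155, 0.49530186, 0.23125864]), 'eef_rot': array([ 2.66088393e+00,  1.67009339e+00, -5.42791991e-05]), 'contact_force': array([-0.68771573,  0.51045729,  0.1866047 ]), 'wrist_torque': array([ 0.07223362,  0.0127254 , -0.00314262]), 'finger_gap': 1.0019601743730937}
```

View pics/top0.png

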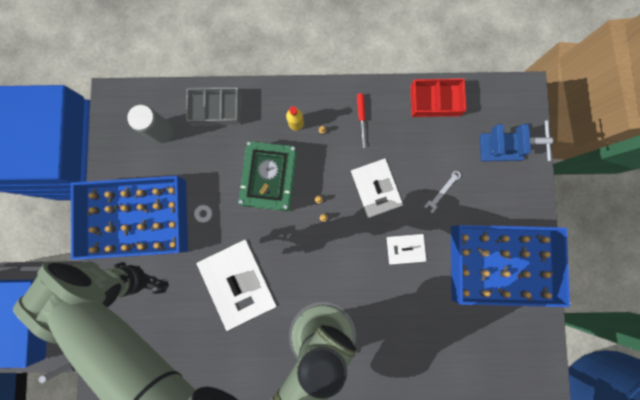

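View pics/side0.png

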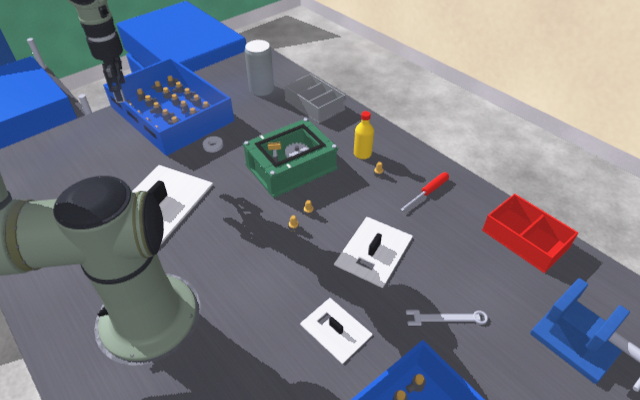

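The top view shows three panels: a large one at (237,285), a middle one at (376,187) and a small one at (404,250). The housing is at (267,175), with its brass head at (265,187). I'll measure the sizes and poses next, using close crops.

```bash
cat > h.py <<'E'
from cell import *
import cv2,numpy as np
from scipy.spatial.transform import Rotation as R
def unproj(f,px,z):
    d=np.array([(px[0]-f["cx"])/f["fx"],(px[1]-f["cy"])/f["fy"],1]); T=f["cam_to_world"]
    w=T[:3,:3]@d; o=T[:3,3]; return o+w*(z-o[2])/w[2]
def proj(f,P):
    T=f["cam_to_world"]; c=T[:3,:3].T@(np.array(P)-T[:3,3]); return np.array([f["fx"]*c[0]/c[2]+f["cx"],f["fy"]*c[1]/c[2]+f["cy"]])
def crop(f,c,w,h,s,name):
    x,y=int(c[0]-w/2),int(c[1]-h/2)
    cv2.imwrite("pics/"+name,cv2.resize(f["img"][y:y+h,x:x+w,::-1],None,fx=s,fy=s,interpolation=cv2.INTER_CUBIC))
def rect(f,mask,z):
    c=max(cv2.findContours(mask.astype(np.uint8),0,2)[0],key=cv2.contourArea)[:,0]
    w=np.array([unproj(f,p,z)[:2] for p in c],np.float32)
    (x,y),(a,b),t=cv2.minAreaRect(w*1000); 
    if a<b: a,b,t=b,a,t+90
    return round(x,1),round(y,1),round(a,1),round(b,1),round((t+90)%180-90,1)
E
python3 - <<'E'
from h import *
F={c:grab_frame(c) for c in ("top","side")}
for c in F:
    f=F[c]
    for n,z in (("panel",.006),("housing",.085),("fastener_head",.113),("panel_grip",.044)):
        for d in silhouettes(c,n): print(c,n,np.round(d["centre"],1),round(d["score"],2),int(d["mask"].sum()),rect(f,d["mask"],z))
t,s=F["top"],F["side"]
for n,z in (("housing",0),("fastener_head",.104),("panel",0),("panel_slot",.006),("panel_grip",.044)):
  for c in F:
    for d in tip_of(c,n): print(n,c,round(d["score"],2),np.round(unproj(F[c],d["centre"],z)[:2],4))
a=cv2.resize(t["img"][130:220,230:310],None,fx=5,fy=5,interpolation=2); b=cv2.resize(t["img"][145:235,345:425],None,fx=5,fy=5,interpolation=2)
cv2.imwrite("pics/c1.png",np.hstack([a,b])[:,:,::-1])
a=cv2.resize(s["img"][110:200,235:345],None,fx=5,fy=5,interpolation=2)
cv2.imwrite("pics/c2.png",a[:,:,::-1])
E
```

```text
top panel [235.6 282.9] 0.91 3842 (181.7, 303.7, 258.1, 192.2, 24.6)
top panel [376.5 189.2] 0.89 1763 (517.2, -201.3, 183.1, 133.9, 18.7)
top panel [404.9 250.4] 0.89 974 (296.5, -300.5, 132.7, 96.2, -86.9)
top housing [266.2 174.7] 0.75 3406 (554.5, 180.8, 229.5, 181.4, -7.4)
top fastener_head [266.1 186.1] 0.45 39 (505.9, 188.8, 30.5, 14.3, -45.2)
top panel_grip [406.7 252. ] 0.97 919 (297.8, -292.2, 127.5, 93.4, -87.6)
top panel_grip [230.8 282.5] 0.81 3920 (185.7, 295.8, 256.7, 186.3, 25.8)
top panel_grip [375.5 188.7] 0.59 1669 (512.4, -194.2, 174.2, 127.4, 18.5)
side panel [373.3 246.7] 0.83 3012 (516.7, -204.4, 187.0, 135.2, 18.6)
side panel [333.4 331.2] 0.72 2361 (296.3, -304.0, 131.4, 99.3, -86.5)
side panel [170.9 193.6] 0.67 2511 (196.2, 307.6, 231.3, 199.9, 24.9)
side panel [210.9 143.3] 0.46 259 (436.2, 421.6, 78.2, 59.1, 58.7)
side panel [431.  184.7] 0.2 370 (776.7, -153.2, 210.3, 29.0, 3.3)
side housing [293.2 155.1] 0.64 4856 (534.5, 146.0, 256.7, 250.7, -8.1)
side fastener_head [443.  318.8] 0.7 843 (437.4, -471.5, 159.7, 35.6, -40.8)
side panel_grip [375.7 250.7]
[... 577 characters left out ...]
 [ 0.301  -0.3057]
panel top 0.56 [0.1803 0.3035]
panel top 0.5 [ 0.5182 -0.2144]
panel top 0.16 [ 0.4939 -0.4522]
panel side 0.88 [ 0.5284 -0.199 ]
panel side 0.78 [0.1783 0.3057]
panel side 0.63 [ 0.2966 -0.3003]
panel side 0.34 [ 0.7243 -0.0192]
panel_slot top 0.9 [ 0.4758 -0.2118]
panel_slot top 0.69 [ 0.2922 -0.2701]
panel_slot top 0.56 [0.1007 0.2737]
panel_slot top 0.49 [0.4748 0.0136]
panel_slot side 0.81 [ 0.2934 -0.2695]
panel_slot side 0.78 [ 0.4773 -0.2201]
panel_grip top 0.78 [0.1835 0.3129]
panel_grip top 0.77 [ 0.2881 -0.2976]
panel_grip top 0.75 [ 0.5104 -0.2036]
panel_grip side 0.84 [ 0.5276 -0.2094]
panel_grip side 0.75 [0.1824 0.3351]
panel_grip side 0.57 [ 0.2908 -0.3146]
```

View pics/c1.png

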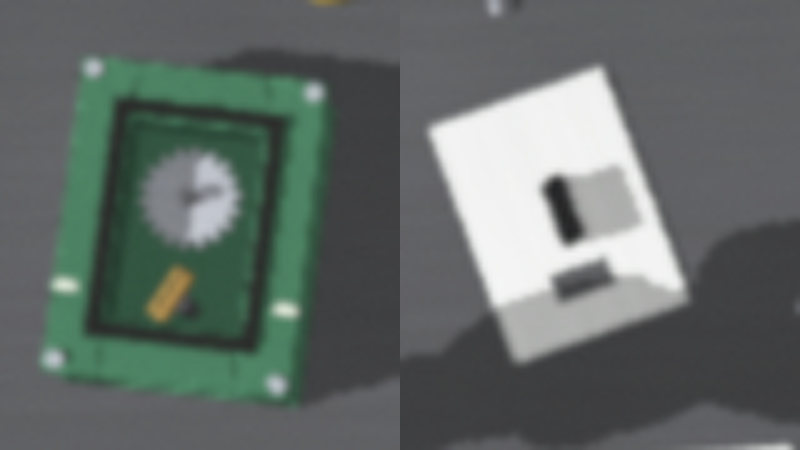

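View pics/c2.png

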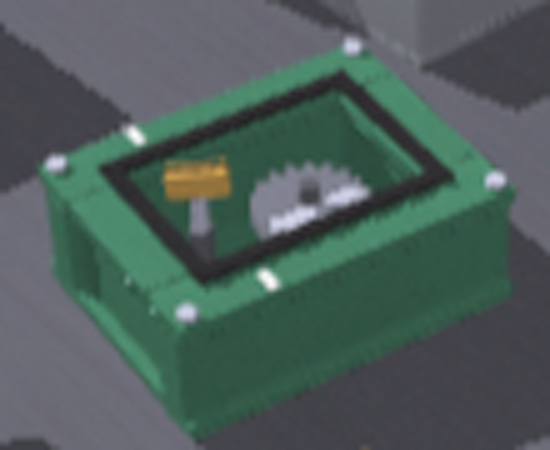

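The middle panel measures 183x134 mm, so it is the one meant; the others are 258x192 and 133x96. Crop c1 shows the head askew at about (264,189) and the white marks at (243,187) and (287,192). Crop c2 confirms that the head is askew. Next I'll fit the housing pose from the seal corners and marks in both views.

```bash
python3 - <<'E'
from h import *
from scipy.optimize import least_squares
F={c:grab_frame(c) for c in ("top","side")}
def fit(pts,F,m,x0):
    def res(p):
        c,s=np.cos(p[2]),np.sin(p[2]); r=[]
        for px,k in zip(pts,m): r+=list(proj(F,[p[0]+c*k[0]-s*k[1],p[1]+s*k[0]+c*k[1],k[2]])-px)
        return r
    o=least_squares(res,x0); return o.x,np.sqrt(np.mean(o.fun**2))
S=[(83,59,.09),(83,-59,.09),(-83,-59,.09),(-83,59,.09)]
S=[(a/1e3,b/1e3,c) for a,b,c in S]
top=np.array([(117,98),(290,118),(258,350),(86,333)])/5+[230,130]-.4
side=np.array([(343,72),(452,175),(205,283),(100,172)])/5+[235,110]-.4
# rim screws/marks not dimensioned; rim corners at z .085
for n,p in (("top",top),("side",side)):
    x,e=fit(p,F[n],S,[.555,.18,-.13]); print(n,"housing",np.round(x,4),np.degrees(x[2]).round(2),e.round(2))
    c,s=np.cos(x[2]),np.sin(x[2]); print(" fastener",x[0]-.05*c,x[1]-.05*s)
mt=np.array([(65,285),(285,310)])/5+[230,130]-.4; a,b=[unproj(F["top"],q,.085)[:2] for q in mt]
print("marks",(a+b)/2,np.degrees(np.arctan2(*(a-b)[::-1]))-90)
ms=np.array([(135,135),(267,280)])/5+[235,110]-.4; a,b=[unproj(F["side"],q,.085)[:2] for q in ms]
print("marks",(a+b)/2,np.degrees(np.arctan2(*(a-b)[::-1]))-90)
# brass top: hue threshold in housing area, both views
for n in F:
    im=F[n]["img"]; h=cv2.cvtColor(im,cv2.COLOR_RGB2HSV); m=((h[...,0]<26)&(h[...,0]>8)&(h[...,1]>110)&(h[...,2]>90))
    r=proj(F[n],[.508,.186,.104]).astype(int); k=np.zeros_like(m); k[r[1]-14:r[1]+15,r[0]-14:r[0]+15]=1
    print(n,(m&k).sum(),rect(F[n],m&k,.108))
E
```

```text
top housing [ 0.558   0.179  -0.1308] -7.5 0.47
 fastener 0.5084130909626909 0.18556334202657113
side housing [ 0.5581  0.1788 -0.1166] -6.68 0.26
 fastener 0.5084602456224806 0.18458831526830702
marks [0.50837591 0.18861333] -7.459131607589981
marks [0.51059491 0.19014045] -7.86472780376188
top 40 (507.2, 188.5, 34.1, 12.2, -37.0)
side 79 (506.4, 183.9, 34.7, 26.2, -41.1)
```

```bash
cat >> h.py <<'E'
def rv(deg): return (R.from_euler("z",deg,degrees=True)*R.from_euler("x",180,degrees=True)).as_rotvec()
def st(t=""):
    s=get_state(); print(t,round(s["clock"],2),np.round(s["position"],4),"yaw",round(np.degrees(np.arctan2(*R.from_rotvec(s["eef_rot"]).as_matrix()[[1,0],0])),1),"F",np.round(s["contact_force"],1),"M",np.round(s["wrist_torque"],2),"gap",round(s["finger_gap"],3),"q6",round(s["q"][5],2))
FX,FY,HYAW=.5085,.186,-7.4
E
python3 - <<'E'
from h import *
for o in (0,180):
    for a in (53,-7.4):
        q=ik([FX,FY,.12],rv(a+o)); print(a+o,None if q is None else np.round(q,2))
    for a in (108.7,82.6):
        q=ik([.517,-.202,.1],rv(a+o)); print("panel",a+o,None if q is None else np.round(q,2))
        q=ik([.558,.1795,.1],rv(a+o)); print("house",a+o,None if q is None else np.round(q,2))
E
```

```text
53 [ 0.21  0.41 -0.37  0.79  0.    0.86]
-7.4 [ 0.21  0.41 -0.37  0.79  0.    1.91]
panel 108.7 [-0.51  0.46 -0.36  0.75  0.   -0.83]
house 108.7 [ 0.19  0.51 -0.27  0.79  0.   -0.14]
panel 82.6 [-0.51  0.46 -0.36  0.75  0.   -0.38]
house 82.6 [ 0.19  0.51 -0.27  0.79  0.    0.31]
233 [ 0.21  0.41 -0.37  0.79  0.   -2.28]
172.6 [ 0.21  0.41 -0.37  0.79  0.   -1.23]
panel 288.7 [-0.51  0.46 -0.36  0.75  0.    2.31]
house 288.7 [ 0.19  0.51 -0.27  0.79  0.    3.  ]
panel 262.6 [-0.51  0.46 -0.36  0.75 -0.    2.77]
house 262.6 [ 0.19  0.51 -0.27  0.79 -0.   -2.83]
```

```bash
python3 - <<'E'
from h import *
movep([FX,FY,.16],rv(53)); st("above")
print(move_l([FX,FY,.096],.08,until_force=8)); st("down")
grab(40); st("grip")
movep([FX,FY,.096],rv(23)); movep([FX,FY,.096],rv(HYAW)); st("turned")
f=grab_frame("side"); crop(f,proj(f,[FX,FY,.1]),110,90,5,"turn.png")
let_go(); move_l([FX,FY,.20],.2); st("up")
E
```

```text
above 3.24 [0.5083 0.1869 0.1602] yaw 53.1 F [0.1 0.6 0.4] M [ 0.01 -0.03  0.  ] gap 1.001 q6 0.86
False
down 4.19 [0.5089 0.1861 0.0964] yaw 53.0 F [ 0.5  0.1 -0.3] M [-0.03 -0.02 -0.01] gap 1.001 q6 0.86
grip 4.86 [0.5091 0.1864 0.0963] yaw 53.0 F [1.6 2.3 0.2] M [ 0.34 -0.19  0.06] gap 0.127 q6 0.86
turned 6.0 [0.5081 0.186  0.0963] yaw -7.3 F [-2.3  0.3  5.7] M [ 0.16  0.46 -0.07] gap 0.129 q6 1.91
up 7.42 [0.508  0.1859 0.1992] yaw -7.4 F [-0.5 -0.2 -0. ] M [-0.   -0.02 -0.03] gap 1.001 q6 1.91
```

View pics/turn.png

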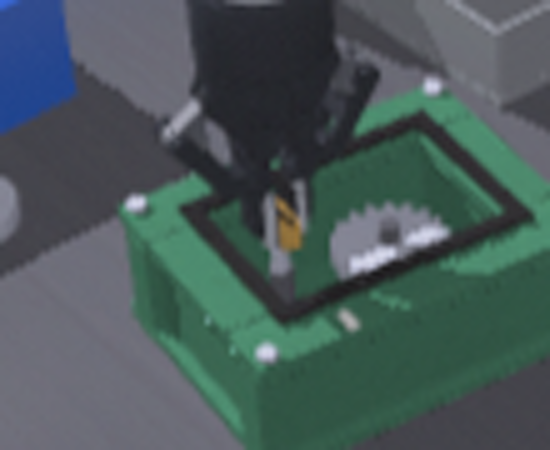

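The picture shows the head held between the fingers and turned; the gap of about 11 mm fits its thickness. I'll move over the panel and check both places.

```bash
python3 - <<'E'
from h import *
movep([.517,-.202,.16],rv(108.7)); st()
a=[]
for n in ("top","side"):
    f=grab_frame(n); im=f["img"]; h=cv2.cvtColor(im,cv2.COLOR_RGB2HSV); m=((h[...,0]<26)&(h[...,0]>8)&(h[...,1]>110)&(h[...,2]>90))
    r=proj(f,[FX,FY,.104]).astype(int); k=np.zeros_like(m); k[r[1]-14:r[1]+15,r[0]-14:r[0]+15]=1
    print(n,(m&k).sum(),rect(f,m&k,.110))
    p=proj(f,[.517,-.202,.05])
    for q in (r,p):
        x,y=int(q[0]),int(q[1]); a.append(cv2.resize(im[y-36:y+36,x-48:x+48],None,fx=4,fy=4,interpolation=2))
cv2.imwrite("pics/c3.png",np.vstack([np.hstack(a[:2]),np.hstack(a[2:])])[:,:,::-1])
E
```

```text
9.76 [ 0.517  -0.2016  0.1599] yaw 108.7 F [0.  0.6 0.2] M [0.02 0.06 0.07] gap 0.998 q6 -0.83
top 42 (508.8, 186.8, 33.5, 13.5, 89.1)
side 67 (505.1, 182.4, 50.8, 18.2, 83.9)
```

View pics/c3.png

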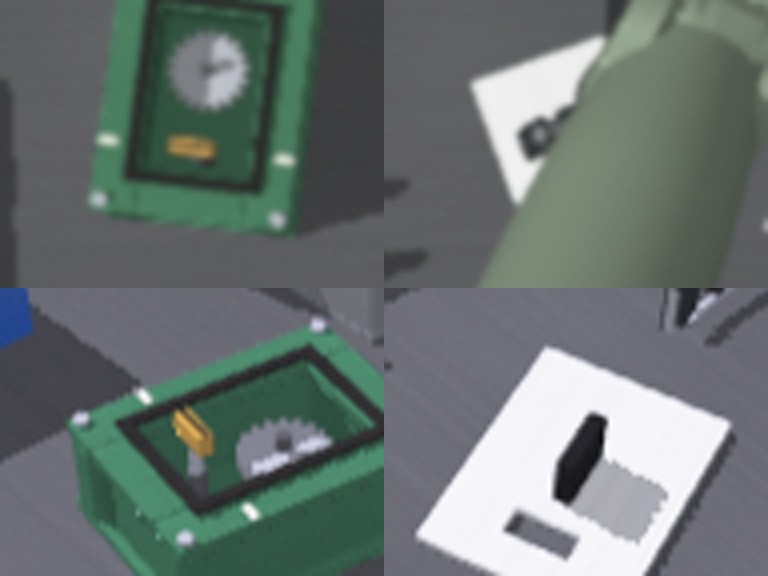

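The head now lies along the marks, at about 83-84° in the side view, and the grip stands clear at its expected place. I'll grasp the panel now.

```bash
python3 - <<'E'
from h import *
P=[.517,-.2025]
print(move_l([*P,.014],.12,until_force=8)); st("down")
grab(110); st("grip")
move_l([*P,.19],.15); st("lift")
movep([.558,.1795,.19],rv(90+HYAW)); sleep(.3); st("over")
a=[]
for n in ("top","side"):
    f=grab_frame(n); p=proj(f,[.558,.1795,.16])
    x,y=int(p[0]),int(p[1]); a.append(cv2.resize(f["img"][y-60:y+60,x-65:x+65],None,fx=3,fy=3,interpolation=2))
    for d in silhouettes(n,"panel"): print(n,np.round(d["centre"]),round(d["score"],2),rect(f,d["mask"],.182))
    for d in tip_of(n,"panel_slot"): print(n,round(d["score"],2),unproj(f,d["centre"],.182))
cv2.imwrite("pics/c4.png",np.hstack(a)[:,:,::-1])
E
```

```text
False
down 11.22 [ 0.5176 -0.2028  0.0147] yaw 108.7 F [-0.2  0.6  0.1] M [-0.01 -0.01  0.01] gap 0.998 q6 -0.83
grip 11.88 [ 0.5172 -0.2028  0.0144] yaw 108.7 F [-1.7  0.1  5.2] M [0.01 0.2  0.05] gap 0.146 q6 -0.83
lift 13.21 [ 0.5163 -0.2021  0.1889] yaw 108.7 F [ 0.1  0.5 -2.9] M [ 0.04  0.01 -0.02] gap 0.137 q6 -0.83
over 14.94 [0.5582 0.1788 0.19  ] yaw 82.5 F [-0.9  1.  -2.9] M [0.03 0.03 0.01] gap 0.141 q6 0.31
top [406. 252.] 0.95 (300.9, -261.3, 111.3, 82.2, -86.6)
top [275. 173.] 0.75 (553.7, 150.5, 179.3, 80.7, -3.6)
top [208. 272.] 0.51 (234.6, 362.7, 97.4, 40.2, 0.7)
top 0.79 [ 0.29867633 -0.23365275  0.182     ]
top 0.63 [0.50474242 0.19033065 0.182     ]
side [285. 120.] 0.91 (556.8, 175.9, 182.9, 138.6, -6.8)
side [334. 332.] 0.78 (227.7, -372.8, 106.2, 79.9, -86.1)
side [167. 197.] 0.56 (145.4, 124.7, 193.1, 159.3, 24.6)
side [363. 138.] 0.42 (661.4, -7.2, 197.7, 48.1, 42.5)
side 0.95 [0.08061076 0.09474837 0.182     ]
side 0.82 [0.50407623 0.18130871 0.182     ]
side 0.68 [ 0.22989532 -0.34443666  0.182     ]
```

View pics/c4.png

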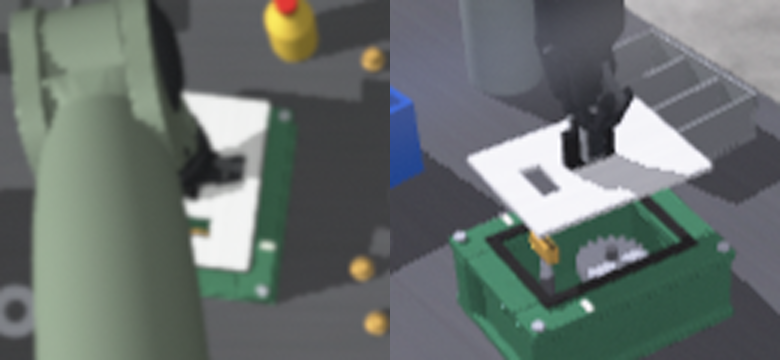

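The panel hangs level and square over the housing, with its slot at about side-crop (540,180). I'll do one quick relative check in the side view, then lower it.

```bash
python3 - <<'E'
from h import *
f=grab_frame("side"); p=proj(f,[.558,.1795,.16]); off=np.array([int(p[0])-65,int(p[1])-60])
u=lambda x,y:unproj(f,(np.array([x-390,y])/3+off-.33),.1815)[:2]
c=[u(467,157),u(547,237),u(713,163),u(637,98)]
print("centre",np.mean(c,0),"sizes",[round(np.linalg.norm(c[i]-c[i-1]),4) for i in range(4)])
d=c[2]-c[1]; print("yaw",np.degrees(np.arctan2(d[1],d[0]))); print("slot",u(540,180))
# dark slot pixels on the panel
g=f["img"].max(2).astype(int); q=(np.array([540-390,180])/3+off).astype(int)
w=g[q[1]-7:q[1]+8,q[0]-9:q[0]+10]; 
m=np.zeros(g.shape,bool); m[q[1]-7:q[1]+8,q[0]-9:q[0]+10]=w<165
print(m.sum(),rect(f,m,.1815))
E
```

```text
centre [0.56230142 0.17714733] sizes [np.float64(0.1801), np.float64(0.1408), np.float64(0.1783), np.float64(0.1263)]
yaw -4.697363281676406
slot [0.51015671 0.18643993]
61 (510.2, 186.2, 40.1, 15.4, 79.0)
```

```bash
python3 - <<'E'
from h import *
print(move_l([.558,.1795,.132],.12)); st("a")
print(move_l([.558,.1795,.108],.05,until_force=5)); st("b")
f=grab_frame("side"); crop(f,proj(f,[.54,.18,.1]),110,90,5,"c5.png")
E
```

```text
False
a 15.93 [0.5583 0.1796 0.1324] yaw 82.6 F [ 0.3 -0.7 -3.2] M [-0.02 -0.06 -0.04] gap 0.145 q6 0.31
False
b 16.56 [0.5579 0.1795 0.1078] yaw 82.6 F [ 0.8 -0.  -3. ] M [-0.06  0.02  0.  ] gap 0.141 q6 0.31
```

View pics/c5.png

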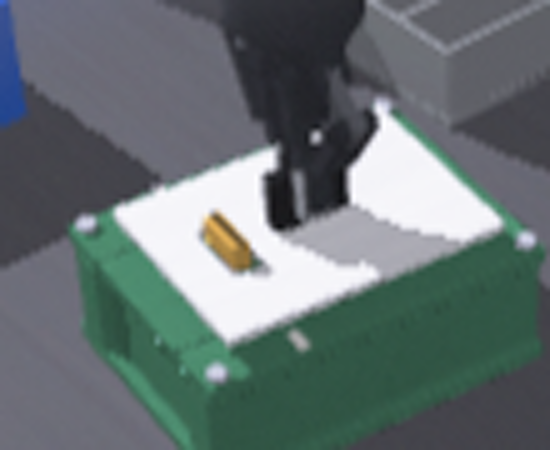

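The head has passed through the slot without contact. I'll check the centring against the rim screws in the same view, then press.

```bash
python3 - <<'E'
from h import *
f=grab_frame("side"); p=proj(f,[.54,.18,.1]); off=np.array([int(p[0]-55),int(p[1]-45)])
def go(n,pts,z):
    c=np.array([unproj(f,np.array(q)/5+off-.4,z)[:2] for q in pts]); d=c[2]-c[1]+c[3]-c[0]
    print(n,np.mean(c,0).round(4),"yaw",np.degrees(np.arctan2(d[1],d[0])).round(2),"sizes",[round(np.linalg.norm(c[i]-c[i-1]),4) for i in range(4)])
go("panel",[(113,210),(230,345),(505,228),(390,112)],.0994)
go("screws",[(87,223),(217,372),(527,238),(382,104)],.087)
f=grab_frame("top")
for d in silhouettes("top","fastener_head"): print(d["score"],unproj(f,d["centre"],.108))
E
```

```text
panel [0.56   0.1763] yaw -8.92 sizes [np.float64(0.1823), np.float64(0.1376), np.float64(0.1792), np.float64(0.1286)]
screws [0.5613 0.1841] yaw -7.02 sizes [np.float64(0.2031), np.float64(0.1523), np.float64(0.2038), np.float64(0.1543)]
```

```bash
python3 - <<'E'
from h import *
f=grab_frame("side"); g=grab_frame("top")
p=proj(f,[.508,.186,.1]).astype(int); q=proj(g,[.55,.18,.1]).astype(int)
print(p,q)
a=cv2.resize(f["img"][p[1]-20:p[1]+20,p[0]-26:p[0]+26],None,fx=14,fy=14,interpolation=2)[:,:400+0]
a=cv2.resize(f["img"][p[1]-25:p[1]+25,p[0]-20:p[0]+20],(400,500),interpolation=2)
b=cv2.resize(g["img"][q[1]-45:q[1]+46,q[0]-36:q[0]+36],(396,500),interpolation=2)
cv2.imwrite("pics/c6.png",np.hstack([a,b])[:,:,::-1])
for c,y in (("centre",0),("dy",.004)):
  for s in (-1,1): # predicted head bottom ends at panel top, slot ends
    e=np.array([np.sin(.129),np.cos(.129)])
    P=np.array([FX,FY+y]); print(c,s,"head@.0994",((proj(f,[*(P+s*.018*e),.0994])-p+[20,25])*10).round(),"slot",((proj(f,[*(np.array([.5083,.1860])+s*.0225*e),.0994])-p+[20,25])*10).round())
E
```

```text
[274 147] [266 176]
centre -1 head@.0994 [235. 291.] slot [243. 300.]
centre 1 head@.0994 [171. 223.] slot [163. 215.]
dy -1 head@.0994 [227. 284.] slot [243. 300.]
dy 1 head@.0994 [163. 216.] slot [163. 215.]
```

View pics/c6.png

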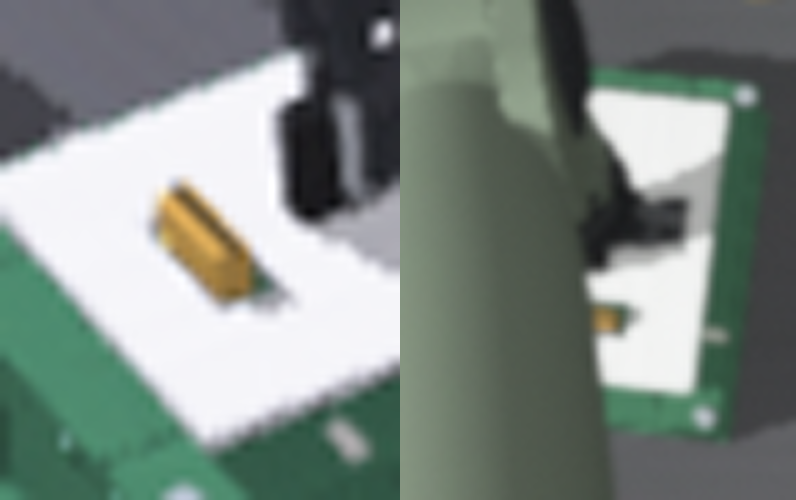

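Both views show almost no gap on the head's -x side (side crop around (225,303)), so the panel sits about 2-3 mm too far +x. The rim margins also suggest it is about 2 mm too far -y. I'll shift it gently with a force guard and look again.

```bash
python3 - <<'E'
from h import *
print(move_l([.5555,.1812,.108],.02,until_force=5)); sleep(.2); st()
f=grab_frame("side"); g=grab_frame("top")
p=proj(f,[.508,.186,.1]).astype(int); q=proj(g,[.55,.18,.1]).astype(int)
a=cv2.resize(f["img"][p[1]-25:p[1]+25,p[0]-20:p[0]+20],(400,500),interpolation=2)
b=cv2.resize(g["img"][q[1]-45:q[1]+46,q[0]-36:q[0]+36],(396,500),interpolation=2)
cv2.imwrite("pics/c7.png",np.hstack([a,b])[:,:,::-1])
E
```

```text
False
 17.36 [0.5555 0.1812 0.108 ] yaw 82.6 F [ 0.5 -0.2 -3.7] M [0.03 0.03 0.03] gap 0.146 q6 0.32
```

View pics/c7.png

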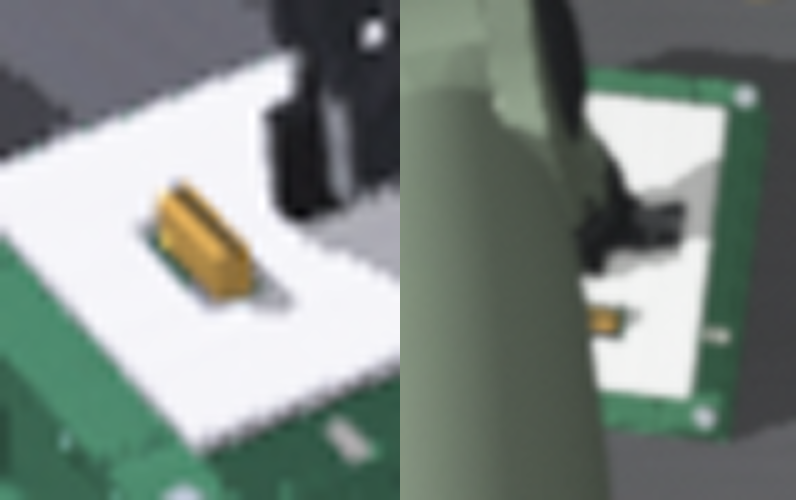

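The -x gap is now visible and the fit is nearly centred. I'll probe the slot play lightly against the head to centre it exactly.

```bash
python3 - <<'E'
from h import *
c=np.array([.5555,.1812]); a=np.radians(HYAW); ex=np.array([np.cos(a),np.sin(a)]); ey=np.array([-ex[1],ex[0]])
for e in (ey,ex):
    r=[]
    for s in (1,-1):
        hit=move_l([*(c+s*.009*e),.108],.03,until_force=3); p=get_state()["position"][:2]; r.append((p-c)@e); print(hit,round(r[-1]*1e3,2),end=" "); st()
        move_l([*c,.108],.04)
    c=c+np.mean(r)*e; move_l([*c,.108],.03); print("centre",c,"play mm",(r[0]-r[1])*1e3)
sleep(.2); st()
E
```

```text
True 4.46  17.73 [0.5551 0.1857 0.1069] yaw 82.6 F [-1.2 -2.2 -4.4] M [-0.33 -0.06  0.09] gap 0.145 q6 0.33
True -4.99  18.27 [0.5543 0.1763 0.1072] yaw 82.5 F [ 1.2  2.  -2.3] M [ 0.61 -0.21 -0.18] gap 0.141 q6 0.31
centre [0.55546611 0.18093903] play mm 9.447478482961085
True 4.86  19.11 [0.5602 0.1799 0.1065] yaw 82.6 F [ 0.2  0.4 -3. ] M [-0.03 -0.01 -0.01] gap 0.147 q6 0.31
True -3.31  19.62 [0.5522 0.1814 0.1078] yaw 82.6 F [ 3.5 -0.7 -2.1] M [ 0.03 -0.64 -0.01] gap 0.143 q6 0.32
centre [0.55623647 0.18083898] play mm 8.167737970136685
 20.33 [0.5561 0.1808 0.1079] yaw 82.6 F [ 0.8 -0.1 -3.1] M [-0.03 -0.08  0.01] gap 0.144 q6 0.32
```

The measured play is 9.4 mm in y and 8.2 mm in x, against 9 mm expected, so the panel is centred. Now I'll press it home.

```bash
python3 - <<'E'
from h import *
c=[.5563,.1808]
print(move_l([*c,.102],.03,until_force=25)); st("mid")
print(move_l([*c,.090],.012,until_force=26)); st("press"); sleep(.6); st("hold")
f=grab_frame("side"); g=grab_frame("top")
p=proj(f,[.55,.18,.09]).astype(int); q=proj(g,[.55,.18,.1]).astype(int)
a=cv2.resize(f["img"][p[1]-50:p[1]+50,p[0]-50:p[0]+50],(400,400),interpolation=2)
b=cv2.resize(g["img"][q[1]-45:q[1]+45,q[0]-45:q[0]+45],(400,400),interpolation=2)
cv2.imwrite("pics/c8.png",np.hstack([a,b])[:,:,::-1])
E
```

```text
False
mid 20.68 [0.5567 0.1809 0.1026] yaw 82.6 F [-1.  -0.2  2.5] M [ 0.13 -0.17  0.02] gap 0.144 q6 0.32
True
press 21.23 [0.5566 0.1809 0.0999] yaw 82.6 F [-3.5 -0.9  7.2] M [ 0.   -0.18 -0.01] gap 0.143 q6 0.32
hold 21.82 [0.5566 0.1809 0.1   ] yaw 82.6 F [-2.2 -1.   7.5] M [ 0.03 -0.16 -0.02] gap 0.148 q6 0.32
```

View pics/c8.png

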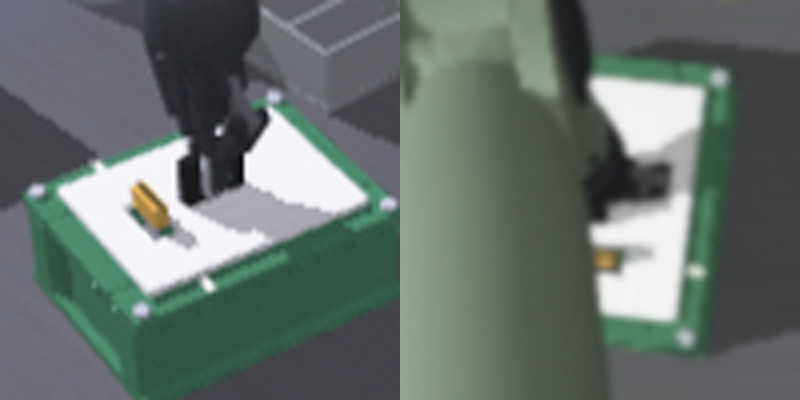

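The panel is square with even margins. The settled force of 7.5 N plus about 3 N weight is still short of the 12.5 N needed, so I'll press further.

```bash
python3 - <<'E'
from h import *
for z in (.0985,.0975,.0965,.0955,.0945):
    move_l([.5563,.1808,z],.01,until_force=30); sleep(.4); st(str(z))
    if get_state()["contact_force"][2]>24: break
sleep(1); st("hold")
E
```

```text
0.0985 22.57 [0.5566 0.1809 0.0997] yaw 82.6 F [-3.7  0.1  9.3] M [0.04 0.08 0.03] gap 0.145 q6 0.32
0.0975 23.23 [0.5566 0.1809 0.0995] yaw 82.6 F [-6.4 -1.8 16.2] M [-0.08  0.52 -0.05] gap 0.144 q6 0.32
0.0965 23.88 [0.5566 0.1809 0.0994] yaw 82.6 F [-9.7 -2.5 21.6] M [-0.2   0.97 -0.  ] gap 0.143 q6 0.32
0.0955 24.52 [0.5566 0.1809 0.0994] yaw 82.6 F [-11.8  -2.2  29.5] M [-0.33  1.45  0.  ] gap 0.147 q6 0.32
hold 25.52 [0.5566 0.1809 0.0994] yaw 82.6 F [-11.7  -2.   28.6] M [-0.29  1.51 -0.05] gap 0.139 q6 0.32
```

The panel stopped rigidly at z = 0.0994, exactly the predicted home height. I'll relieve the sideways preload a little and do the final checks.

```bash
python3 - <<'E'
from h import *
move_l([.5553,.1806,.0960],.01); sleep(.6); st("final")
f=grab_frame("side"); g=grab_frame("top")
p=proj(f,[.55,.18,.09]).astype(int)
a=cv2.resize(f["img"][p[1]-50:p[1]+50,p[0]-50:p[0]+50],(400,400),interpolation=2)
b=cv2.resize(g["img"],(640,400))[:, 120:520]
cv2.imwrite("pics/c9.png",np.hstack([a,b])[:,:,::-1])
E
```

```text
final 26.39 [0.5566 0.1809 0.0994] yaw 82.6 F [-6.7 -1.8 22.3] M [-0.07  0.74  0.  ] gap 0.146 q6 0.32
```

View pics/c9.png

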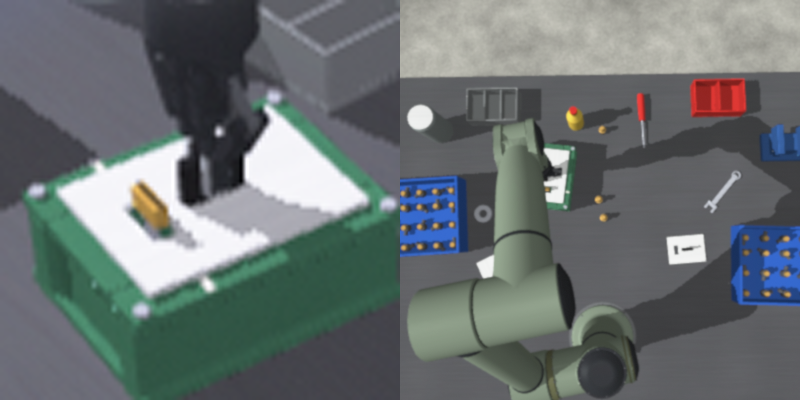

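The panel lies flush on the housing with the head through its slot at (150,205) and even margins. The visible bench items are where they were. I'll hand it in.

```bash
python3 -c "
from h import *
st(); sign_off()"
```

```text
26.49 [0.5566 0.1809 0.0994] yaw 82.6 F [-7.2 -1.1 22.6] M [-0.07  0.76 -0.02] gap 0.142 q6 0.32
the job is handed in; nothing more can be done
```

I turned the brass fastener into line with the white marks and fitted the 180 x 132 mm panel squarely over it. I then pressed the panel fully home and signed off at 26.5 s, still gripping and pushing down.

**Fastener:** I turned the head by about 60°. Afterwards it measured 84° in the side view and 89° in the top view, against a target of about 82.6°. The top reading rests on only about 40 pixels. The slot then went over the head without touching.

**Panel position:** My first placement was about 2 mm off. I corrected it by eye and then by gently feeling the slot's play against the head, which was 9.4 mm in y and 8.2 mm in x (9 mm expected). One of the x touches showed little force, so x could be off by about half a millimetre.

**Pressed home:** The first press stopped too early, at about 7 N, so I pressed further. The tool then stopped dead at 0.0994 m, which is the height I predicted for home, while the force kept rising. The final push is about 22 N plus the panel's weight, more than the 12.5 N needed. About 7 N of sideways force remains, from the arm flexing.

**Other things on the bench:** Those visible in the last picture had not moved. The arm hid part of the large look-alike panel there, but nothing went near it.

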